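# Ready the turn indicator for red

### The arm

A 6-joint arm with a two-finger parallel gripper is mounted at the origin on the work surface. World frame = base frame: x ahead of the robot, y to its left, z up, the work surface at z = 0. Lengths are in m, angles in rad, forces in N, time in s.
With the tool pointing down it reaches from about 0.35 to 0.975 m from the base axis. Payload 4.9 kg.
Tool frame: the origin (TCP) lies on the centre line of the jaws, within the pads' length; the fingertips stand 19 mm ahead of it and the grasp point (between the pads) is the TCP; z points along the fingers, y is the line along which they close (so a half turn about z gives the same grasp; the last joint's range is limited). The gripper opens to 85 mm and grips with 20 to 120 N. Pads are 22 mm wide; open, the fingers measure 114 mm over their backs; the gripper's body (76 mm by 85 mm) begins 54 mm behind the grasp point. The pads swing forward as they close: fully open they stand 13 mm farther back than shut.
Start: joints at [1.06, 0.053, 1.613, -0, 1.476, -0.119], TCP at [0.239, 0.578, 0.25] pointing down, gripper open.
Joint ranges: [-3.01, 3.01], [-1.01, 2.22], [0.06, 2.58], [-1.02, 4.17], [0.09, 2.62], [-3.14, 3.14]. Speed limits (rad/s): [2.57, 2.57, 3.14, 3.14, 3.14, 3.14].

### API

Orientations are given as a unit quaternion [w, x, y, z].
In Python, from plant import state, grab_frame, ticket, spotter gives the robot as it stands.
- The arm moves only by the tool apply_moves, never from a script. Its argument "series" is a list of rows, each an object of numbers: "jaw": the closure, from 0 (fully open) to 1 (shut); "dx", "dy", "dz": the shift along the tool's x, y, z in mm; "turn": the turn about the tool's z in rad. A call has 1 to 5 rows; each row is the pose to reach, as a shift and turn from the pose commanded when the call began, along the tool's axes at that moment; what a row does not reach only later rows make up. A row lasts 1/12 s, in which the tool goes at most 41.7 mm and 7.16 degrees, less where a joint would pass 70% of its speed; a pose out of reach is approached as far as the arm can. A call with a gripper value outside its range is refused whole. The fingers move at their own pace and stop on an object; the grip force is fixed at half the most. Time passes only in rows, so rows that repeat a pose let the fingers close. It gives the time, the measured TCP pose, the force, the opening and the grip force at its end, in the units of the state.
- state(): the state, without advancing time (a new reading comes with each control period).
- grab_frame(name): name is "scene" or "top" or "wrist"; returns a dict with "pixels" (384x512x3 uint8, red, green, blue), "mtx" (3x3 intrinsics, pixels), "camera_from_world" (4x4, takes a point from world to camera coordinates). Camera axes: x right, y down, z forward; pixel columns grow to the right and rows downward; lengths in m; the calibration is good to about 2 mm. A picture is of the moment at which its call begins. There is no depth.
- ticket.job_done(): hands the job in; it is judged then, once.
Trained networks look in a picture, given as the dict that the camera call returned (one of the last four; its "shot" number tells which), for a name from the list of things; names that differ only in an ending like _2 or _b are one class to them, and where a whole thing is asked for, a point or a joint stands for the part that bears it (a point fixed in the world has none). Each returns a list of dicts, best first, with "conf" (0 to 1); they miss things now and then, are a little off and sometimes report something else, mostly with a low value. They report only what shows in the picture. A call takes as long as a camera call. They do not tell look-alikes from the thing itself.
- spotter.outline_of(picture, target): "region" (384x512 bool, what is visible of it) and "extent" ([left, top, right, bottom] in pixels, round what is visible of it).
The state is a dict: "time": time; "joint_pos": joint angles; "joint_vel": joint speeds; "joint_efforts": joint torques, N m; "tool_pos": TCP position; "tool_rot": TCP orientation; "contact_force": force on the tool from outside, world axes, zero at the start; "ft_torque": the same for the moment, N m; "gripper_width": opening from 0.0 (shut) to 1.0 (fully open); "grasp_force": force on a finger pad.
Only numpy, scipy, OpenCV 4.12 (cv2) and the standard library are available. Lean on these libraries where they do the work, as an engineer would, in place of code of your own. Each camera call takes 0.05 s, during which the arm holds its last target. There are 200 camera calls.

### The job

Get the wooden turn indicator ready for the red player: slide the loose red bead tray square and flush against the middle of its bare side, closing the gap as on the other three sides, and fit the black pointer knob over the square shaft, pushed fully home with its white pointer aimed at the red tray. Keep the tray and knob upright, and leave everything else on the ledge where it is.

Things in the scene. Friction and masses are not known exactly. Their poses are not given: they have to be found in the camera images.
- hub: turn indicator, fixed: wooden block 80 x 80 mm, 40 mm tall, square steel shaft upright in the middle of its top (14 mm square, 28 mm tall, flats parallel to the block's sides, top 6 mm a cone down to 8 mm across). Bead trays (70 mm out, 56 wide, 30 tall) are fixed to its +y (blue), -x (yellow), -y (green) sides; +x (red dot on top) is bare. Origin: centre of the underside, on the ledge; z up
- shaft_top (a point): centre of the top of the square shaft, 68 mm above the ledge; axes as the hub's
- bare_side (a point): centre of the bare side face of the hub (40 mm along the hub's x from its centre), 15 mm above the ledge; axes as the hub's, x pointing out of the face
- red_tray: loose red plastic open tray with glass beads fixed in it (about 140 g): 70 mm long (x), 56 mm wide (y), 30 mm tall, walls 4 mm; stands upright on the ledge; both ends alike, either 56 mm wide end may be butted. Origin: centre of the underside, 35 mm from each end
- knob: loose black pointer knob (about 60 g): block 36 x 36 mm, 34 mm tall, a 16 mm square hole right through along z, its flats parallel to the block's; a white pointer nose (10 mm tall, 14 mm wide) at the foot of the +x side reaches 47 mm from the axis. Stands upright on the ledge. Origin: centre of the underside, on the hole's axis; x along the pointer, z up. Grip across the y flats
- pointer_tip (a point): end of the knob's white pointer, 47 mm from the axis along the knob's x, 5 mm above its underside
- pawn: bystander: dark wooden pawn, 26 mm wide, 45 mm tall; origin under its centre
- dice_cup: bystander: orange dice cup, 72 mm across, 90 mm tall; origin under its centre
- die_a: bystander: white die, 18 mm; origin under its centre
- die_b: bystander: blue die, 18 mm; origin under its centre
Things that resemble listed ones, but are neither listed nor needed, are in the scene too. What is shaped like the knob but blue is not meant. What is meant by the red_tray is not yellow, and is the smaller of those in its own colour.

How it is judged:
At the end, for the whole second after the job is handed in: Red tray flat on the ledge, its end within 3 mm of the hub's bare side, 8 mm of the middle, 0.06 rad of square; knob on the shaft within 4 mm of its axis, upright within 0.06 rad, underside within 2.5 mm of the hub's top, pointer over the bare (red) side; both at rest (x of red_tray in the frame of hub between 0.072 and 0.078 m and y of red_tray in the frame of hub between -0.008 and 0.008 m and angle between the x axis of red_tray and the x axis of hub, either way round below 0.06 rad and angle between red_tray's own z axis and vertical below 0.05 rad and height (world z) of red_tray below 0.004 m and horizontal distance between knob and shaft_top below 0.004 m and z of knob in the frame of hub between 0.037 and 0.0425 m and angle between knob's own z axis and vertical below 0.06 rad and x of pointer_tip in the frame of hub above 0.042 m and linear speed of each of knob, red_tray below 0.02 m/s); the robot touches nothing.
It fails at once if a bystander is pushed more than 25 mm (distance of any of pawn, dice_cup, die_a, die_b from where it was at the start of the episode above 0.025 m).
It fails at once if the tray or the knob is tipped over (angle between any of red_tray, knob's own z axis and vertical above 0.8 rad).
It also fails if it takes over 64 s, if anything falls off the work surface, if the arm or the gripper's body presses on something with over 40 N, if the wrist force passes 120 N, or if a joint passes its speed limit or range.

## Working session

There is one attempt and no reset: what is moved stays moved. The work goes in short steps, Python scripts to look and compute and a tool call to move; the robot and the scene stay as the last step left them, time stands still between calls to the robot, and variables do not carry over. Pictures are saved under pics/ and viewed, at most 10 in all, crops included, and the job is handed in when it is done.

Besides the shell and the picture viewer there is one more tool, called after "Request:" by a JSON object that holds its "api" and its "payload". apply_moves: Moves the arm, as the interface text tells. Its arguments: {"type":"object","properties":{"series":{"type":"array","items":{"type":"object","properties":{"jaw":{"type":"number"},"dx":{"type":"number"},"dy":{"type":"number"},"dz":{"type":"number"},"turn":{"type":"number"}}}}},"required":["series"]}

```bash
mkdir -p pics; ls; cat > h.py <<'E'
import numpy as np, cv2
from plant import state, grab_frame, ticket, spotter
def save(f,n): cv2.imwrite('pics/'+n,f['pixels'][:,:,::-1])
def ray(f,u,v,z):
    T=np.array(f['camera_from_world']);K=np.array(f['mtx']);R=T[:3,:3];c=-R.T@T[:3,3]
    d=R.T@np.linalg.inv(K)@[u,v,1]; return c+d*(z-c[2])/d[2]
def proj(f,p):
    T=np.array(f['camera_from_world']);q=f['mtx']@(T[:3,:3]@np.array(p)+T[:3,3]); return q[:2]/q[2]
E
python3 - <<'E'
from h import *
a=grab_frame('top');b=grab_frame('scene')
im=np.hstack([a['pixels'],b['pixels']])[:,:,::-1]
cv2.imwrite('pics/a.png',cv2.resize(np.vstack([a['pixels'],b['pixels']])[:,:,::-1],None,fx=.78,fy=.78))
save(a,'top0.png')
for f in (a,b):
  T=np.array(f['camera_from_world']);print((-T[:3,:3].T@T[:3,3]).round(3))
  for n in ['hub','red_tray','knob','pawn','dice_cup','die_a','die_b']:
    for d in spotter.outline_of(f,n)[:4]:
        e=d['extent'];print(n,round(d['conf'],2),[int(x) for x in e],ray(f,(e[0]+e[2])/2,(e[1]+e[3])/2,.02).round(3))
print(state()['tool_pos'],state()['tool_rot'])
E
```

```text
pics
[ 0.338 -0.07   1.103]
hub 0.89 [203, 169, 263, 248] [0.508 0.004 0.02 ]
red_tray 0.8 [237, 132, 263, 163] [ 0.694 -0.029  0.02 ]
red_tray 0.78 [313, 222, 349, 264] [ 0.434 -0.279  0.02 ]
red_tray 0.64 [291, 182, 315, 204] [ 0.571 -0.192  0.02 ]
knob 0.63 [116, 240, 141, 262] [0.364 0.284 0.02 ]
knob 0.61 [124, 200, 147, 227] [0.47 0.28 0.02]
dice_cup 0.8 [372, 205, 406, 233] [ 0.516 -0.441  0.02 ]
[ 1.219 -0.61   0.713]
hub 0.74 [230, 173, 306, 225] [ 0.523 -0.036  0.02 ]
red_tray 0.9 [211, 219, 250, 251] [ 0.581 -0.2    0.02 ]
red_tray 0.6 [150, 194, 202, 239] [ 0.438 -0.273  0.02 ]
red_tray 0.57 [295, 224, 329, 250] [ 0.707 -0.044  0.02 ]
knob 0.61 [324, 148, 347, 165] [0.477 0.276 0.02 ]
knob 0.58 [306, 133, 319, 151] [0.365 0.282 0.02 ]
pawn 0.63 [359, 178, 370, 187] [0.627 0.238 0.02 ]
dice_cup 0.62 [110, 227, 149, 275] [ 0.486 -0.422  0.02 ]
die_a 0.56 [161, 260, 167, 271] [ 0.576 -0.378  0.02 ]
die_a 0.49 [166, 272, 177, 281] [ 0.615 -0.38   0.02 ]
die_b 0.56 [161, 260, 167, 271] [ 0.576 -0.378  0.02 ]
die_b 0.49 [166, 272, 177, 281] [ 0.615 -0.38   0.02 ]
[0.23863655 0.57764169 0.25035731] [2.06425789e-05 1.94623898e-01 9.80877941e-01 4.74266898e-05]
```

View pics/a.png

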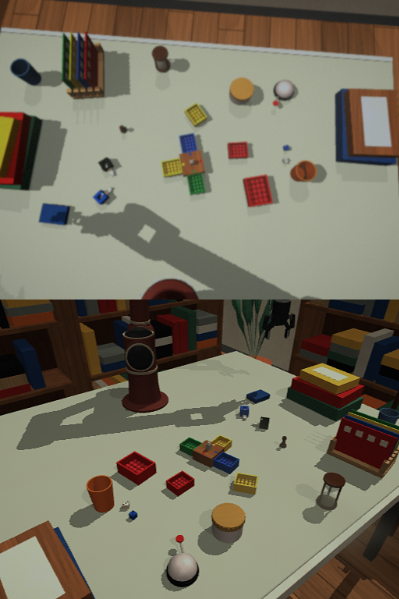

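Candidates in the top image: the black knob at (135,213) and a blue one at (128,251); a small red tray at (303,193), a large red one at (331,243) and a yellow one at (250,147). Black knob and small red tray fit the description. I'll confirm with an enlarged crop.

```bash
python3 - <<'E'
from h import *
im=cv2.imread('pics/top0.png')[120:275,100:360]
cv2.imwrite('pics/crop.png',cv2.resize(im,None,fx=3,fy=3,interpolation=cv2.INTER_CUBIC))
f=grab_frame('top')
for n in ['hub','red_tray','knob']:
    for d in spotter.outline_of(f,n)[:4]:
        m=np.argwhere(d['region'])[:,::-1].astype(np.float32)
        r=cv2.minAreaRect(m);print(n,r)
        z={'hub':.03,'red_tray':.03,'knob':.03}[n]
        P=np.array([ray(f,*p,z)[:2] for p in cv2.boxPoints(r)]);print((P*1000).round(),'c',P.mean(0).round(4))
E
```

```text
hub ((233.5384521484375, 211.69229125976562), (76.09305572509766, 52.95135498046875), 78.69007110595703)
[[584. 107.]
 [628. -39.]
 [417. -99.]
 [377.  42.]] c [0.5016 0.0028]
red_tray ((329.9615478515625, 244.3076934814453), (38.242645263671875, 32.359161376953125), 78.69007110595703)
[[ 469. -217.]
 [ 495. -305.]
 [ 392. -330.]
 [ 368. -243.]] c [ 0.4311 -0.2736]
red_tray ((304.1931457519531, 191.81724548339844), (21.259645462036133, 25.494964599609375), 85.2363510131836)
[[ 598. -153.]
 [ 611. -225.]
 [ 549. -234.]
 [ 537. -162.]] c [ 0.5738 -0.1935]
red_tray ((250.0, 146.49996948242188), (26.34825897216797, 21.63330841064453), 56.3099365234375)
[[707.  22.]
 [749. -28.]
 [685. -76.]
 [644. -27.]] c [ 0.696  -0.0273]
knob ((137.5441131591797, 214.0735321044922), (24.6957950592041, 14.57737922668457), 59.036251068115234)
[[486. 310.]
 [511. 278.]
 [454. 234.]
 [430. 265.]] c [0.4701 0.2717]
```

View pics/crop.png

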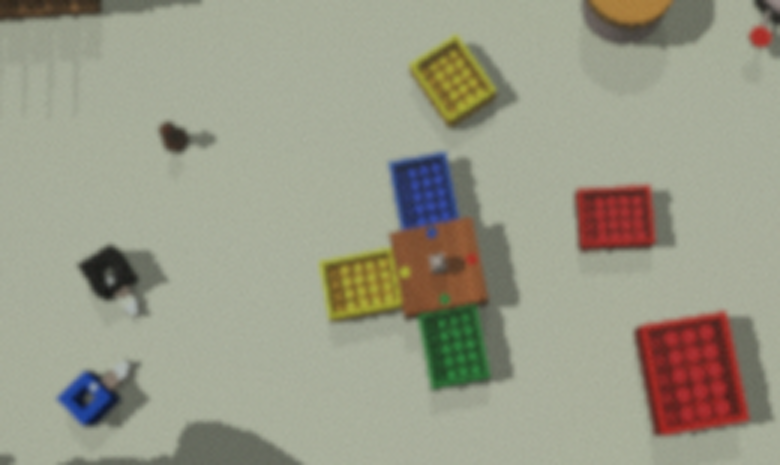

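The crop confirms the black knob, upright with its nose to the lower right, the small red tray to the right of the hub, and the hub's red dot facing right. Next, closer wrist-camera views.

```bash
cat >> h.py <<'E'
from scipy.spatial.transform import Rotation as Ro
def go(p,yaw=None):
    "shift to world TCP p, tool y axis at world yaw (mod pi)"
    s=state();w,x,y,z=s['tool_rot'];R=Ro.from_quat([x,y,z,w]).as_matrix()
    d=R.T@(np.array(p)-s['tool_pos'])*1000
    cy=np.arctan2(R[1,1],R[0,1]);t=0 if yaw is None else -((yaw-cy+np.pi/2)%np.pi-np.pi/2)
    print('at',s['tool_pos'].round(4) if hasattr(s['tool_pos'],'round') else s['tool_pos'],'yaw',round(cy,4),'shift',d.round(1),'turn',round(t,4),'j6',round(s['joint_pos'][5],2))
E
python3 - <<'E'
from h import *
go([.42,.27,.3]); go([.52,-.1,.33],0)
E
```

```text
at [0.2386 0.5776 0.2503] yaw 1.179 shift [-285.1 -215.1  -49.7] turn 0 j6 -0.12
at [0.2386 0.5776 0.2503] yaw 1.179 shift [-518.8 -518.8  -79.7] turn 1.179 j6 -0.12
```

Request:
{"api": "apply_moves", "payload": {"series": [{"dx": -285,"dy": -215,"dz": -50},{"dx": -285,"dy": -215,"dz": -50},{"dx": -285,"dy": -215,"dz": -50},{"dx": -285,"dy": -215,"dz": -50},{"dx": -285,"dy": -215,"dz": -50}]}}

```text
invalid input at $.series[0]: expected keys jaw, dx, dy, dz, turn
```

```bash
python3 - <<'E'
from h import *
go([.42,.27,.3])
E
```

```text
at [0.2386 0.5776 0.2503] yaw 1.179 shift [-285.1 -215.1  -49.7] turn 0 j6 -0.12
```

Request:
{"api": "apply_moves", "payload": {"series": [{"jaw": 0,"dx": -285,"dy": -215,"dz": -50,"turn": 0},{"jaw": 0,"dx": -285,"dy": -215,"dz": -50,"turn": 0},{"jaw": 0,"dx": -285,"dy": -215,"dz": -50,"turn": 0},{"jaw": 0,"dx": -285,"dy": -215,"dz": -50,"turn": 0},{"jaw": 0,"dx": -285,"dy": -215,"dz": -50,"turn": 0}]}}

```text
time: 1.42
tool_pos: [0.3439, 0.3983, 0.2796]
tool_rot: [0.0, 0.194, 0.981, 0.0]
contact_force: [0.9, -0.2, -0.1]
gripper_width: 1.005
grasp_force: 0.0
```

```bash
python3 - <<'E'
from h import *
go([.42,.27,.3])
E
```

```text
at [0.3439 0.3983 0.2796] yaw 1.1799 shift [-119.3  -89.6  -20.4] turn 0 j6 -0.46
```

Request:
{"api": "apply_moves", "payload": {"series": [{"jaw": 0,"dx": -115,"dy": -86,"dz": -20,"turn": 0},{"jaw": 0,"dx": -115,"dy": -86,"dz": -20,"turn": 0},{"jaw": 0,"dx": -115,"dy": -86,"dz": -20,"turn": 0},{"jaw": 0,"dx": -115,"dy": -86,"dz": -20,"turn": 0},{"jaw": 0,"dx": -115,"dy": -86,"dz": -20,"turn": 0}]}}

```text
time: 1.83
tool_pos: [0.419, 0.2736, 0.3004]
tool_rot: [0.001, 0.197, 0.98, 0.0]
contact_force: [0.2, 0.4, -0.9]
gripper_width: 1.003
grasp_force: 0.0
```

```bash
python3 - <<'E'
from h import *
f=grab_frame('wrist');save(f,'w1.png')
T=np.array(f['camera_from_world']);print((-T[:3,:3].T@T[:3,3]).round(3),T[2,:3].round(2),T[0,:3].round(2))
for d in spotter.outline_of(f,'knob')[:4]: print(d['conf'],d['extent'],cv2.minAreaRect(np.argwhere(d['region'])[:,::-1].astype(np.float32)))
go([.52,-.1,.33],0)
E
```

```text
[0.357 0.3   0.424] [ 0.25 -0.1  -0.96] [0.39 0.92 0.  ]
0.94 [227.9, 96.0, 261.1, 149.4] ((239.80572509765625, 124.06050872802734), (30.24822998046875, 51.128536224365234), 16.389541625976562)
0.71 [246.0, 180.1, 294.4, 217.2] ((268.9000244140625, 194.70001220703125), (51.42955780029297, 32.64659118652344), 26.56505012512207)
at [0.4171 0.2762 0.2994] yaw 1.1772 shift [-239.3 -308.   -30.9] turn 1.1772 j6 -0.74
```

View pics/w1.png

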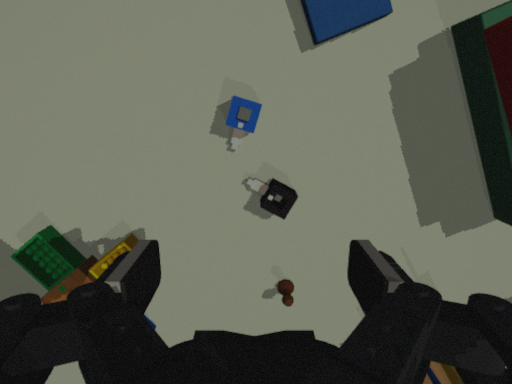

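The wrist view shows the black knob at (279,198) with its white nose at (253,184), and the blue decoy at (243,115). Next I go over the hub and tray.

Request:
{"api": "apply_moves", "payload": {"series": [{"jaw": 0,"dx": -239,"dy": -308,"dz": -31,"turn": 1.18},{"jaw": 0,"dx": -239,"dy": -308,"dz": -31,"turn": 1.18},{"jaw": 0,"dx": -239,"dy": -308,"dz": -31,"turn": 1.18},{"jaw": 0,"dx": -239,"dy": -308,"dz": -31,"turn": 1.18},{"jaw": 0,"dx": -239,"dy": -308,"dz": -31,"turn": 1.18}]}}

```text
time: 2.35
tool_pos: [0.4716, 0.0762, 0.3156]
tool_rot: [-0.0, 0.488, 0.873, 0.0]
contact_force: [0.6, -0.0, 0.3]
gripper_width: 1.002
grasp_force: 0.0
```

```bash
python3 - <<'E'
from h import *
go([.52,-.1,.33],0)
E
```

```text
at [0.4716 0.0762 0.3156] yaw 0.5511 shift [-175.5  -51.1  -14.5] turn 0.5511 j6 -0.55
```

Request:
{"api": "apply_moves", "payload": {"series": [{"jaw": 0,"dx": -175,"dy": -51,"dz": -14,"turn": 0.54},{"jaw": 0,"dx": -175,"dy": -51,"dz": -14,"turn": 0.54},{"jaw": 0,"dx": -175,"dy": -51,"dz": -14,"turn": 0.54},{"jaw": 0,"dx": -175,"dy": -51,"dz": -14,"turn": 0.54},{"jaw": 0,"dx": -175,"dy": -51,"dz": -14,"turn": 0.54}]}}

```text
time: 2.77
tool_pos: [0.5215, -0.102, 0.3295]
tool_rot: [0.0, 0.704, 0.71, -0.0]
contact_force: [0.3, 0.9, -0.3]
gripper_width: 0.999
grasp_force: 0.0
```

Request:
{"api": "apply_moves", "payload": {"series": [{"jaw": 0,"dx": 0,"dy": 0,"dz": 0,"turn": 0}]}}

```text
time: 2.85
tool_pos: [0.5214, -0.1011, 0.3292]
tool_rot: [-0.0, 0.703, 0.711, -0.0]
contact_force: [0.3, -0.1, 0.4]
gripper_width: 1.0
grasp_force: 0.0
```

```bash
cat >> h.py <<'E'
from scipy.optimize import minimize
def fitbox(f,mask,size,x0,z0=0,off=0):
    "IoU fit of a box silhouette (size lx,ly,lz) to a mask; returns x,y,yaw,iou"
    lx,ly,lz=size;B=np.array([[a*lx/2,b*ly/2,z0+c*lz] for a in(-1,1) for b in(-1,1) for c in(0,1)])
    M=cv2.resize(mask.astype(np.uint8),None,fx=4,fy=4,interpolation=cv2.INTER_NEAREST)
    def iou(q):
        c,s=np.cos(q[2]),np.sin(q[2])
        P=np.array([proj(f,[q[0]+c*b[0]-s*b[1],q[1]+s*b[0]+c*b[1],b[2]]) for b in B])
        H=cv2.convexHull(((P+.5)*4*16).astype(np.int32));I=np.zeros_like(M);cv2.fillConvexPoly(I,H,1,shift=4)
        return (I&M).sum()/max((I|M).sum(),1)
    best=None
    for y in np.atleast_1d(x0[2]):
        S=np.array([x0[0],x0[1],y]);sim=np.vstack([S]+[S+d for d in np.diag([.012,.012,.15])])
        r=minimize(lambda q:-iou(q),S,method='Nelder-Mead',options=dict(initial_simplex=sim,xatol=1e-4,fatol=1e-4))
        if best is None or r.fun<best.fun: best=r
    return best.x.round(4),round(-best.fun,3)
def comp(mask,uv):
    n,L,st,ce=cv2.connectedComponentsWithStats(mask.astype(np.uint8));ok=[i for i in range(1,n) if st[i,4]>60]
    i=min(ok,key=lambda i:np.hypot(*(ce[i]-uv)));return L==i
def hsv(f): return cv2.cvtColor(f['pixels'],cv2.COLOR_RGB2HSV).astype(int)
E
python3 - <<'E'
from h import *
f=grab_frame('wrist');save(f,'w2.png');np.savez('w2.npz',**{k:f[k] for k in('pixels','mtx','camera_from_world')})
for n in ['red_tray','hub']:
  for d in spotter.outline_of(f,n)[:4]: print(n,round(d['conf'],2),[int(x) for x in d['extent']],ray(f,(d['extent'][0]+d['extent'][2])/2,(d['extent'][1]+d['extent'][3])/2,.02).round(3))
go([.52,-.1,.33],0);print(proj(f,[.574,-.193,.03]),proj(f,[.51,0,.05]))
E
```

```text
red_tray 0.78 [269, 190, 311, 248] [ 0.577 -0.195  0.02 ]
red_tray 0.78 [154, 227, 233, 305] [ 0.432 -0.273  0.02 ]
red_tray 0.71 [353, 64, 425, 138] [ 0.7   -0.028  0.02 ]
red_tray 0.52 [237, 326, 258, 338] [ 0.515 -0.391  0.02 ]
hub 0.84 [161, 3, 333, 144] [0.512 0.005 0.02 ]
at [ 0.5206 -0.0977  0.3292] yaw 0.0168 shift [-2.3 -0.6 -0.8] turn 0.0168 j6 -0.34
[289.56391504 220.50306385] [244.93845537  75.50231594]
```

View pics/w2.png

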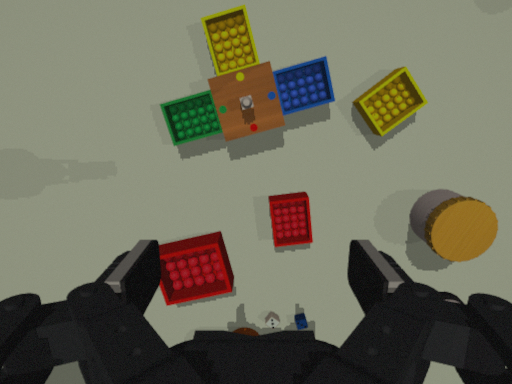

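The view shows the small red tray at (290,219), the hub top centred near (246,101) with its red dot at (254,128) and shaft at (246,103), the large red tray at (195,268) and the dice at (272,320) and (300,321).

```bash
python3 - <<'E'
from h import *
f=dict(np.load('w2.npz'));h=hsv(f);H,S,V=h[...,0],h[...,1],h[...,2]
red=((H<6)|(H>172))&(S>150)&(V>60)
m=comp(red,(290,219));print('tray px',m.sum(),cv2.boundingRect(m.astype(np.uint8)))
ys,xs=np.nonzero(m);M=np.zeros_like(m,np.uint8);cv2.fillConvexPoly(M,cv2.convexHull(np.c_[xs,ys].astype(np.int32)),1)
print('tray',fitbox(f,M>0,(.07,.056,.03),(.574,-.193,[-1.5,-1.6])))
print(h[90,225],h[130,240],h[120,270],h[101,275],h[128,254],h[76,240],h[109,222])
br=(H>=6)&(H<=16)&(S>90)&(V>70);m=comp(br,(246,101));print('hub px',m.sum(),cv2.boundingRect(m.astype(np.uint8)))
ys,xs=np.nonzero(m);hu=cv2.convexHull(np.c_[xs,ys].astype(np.int32));M=np.zeros_like(m,np.uint8);cv2.fillConvexPoly(M,hu,1)
print('hub',fitbox(f,M>0,(.08,.08,.04),(.51,.0,[-1.4,-1.3])))
print('hubtop',fitbox(f,M>0,(.08,.08,.0),(.51,.0,[-1.4,-1.3]),.04))
D={}
for n,uv,c in [('r',(254,128),(H<6)|(H>172)),('y',(240,76),(H>22)&(H<35)),('b',(271,96),(H>100)&(H<130)),('g',(222,109),(H>45)&(H<90))]:
    k=c&(S>100)&(np.hypot(np.arange(512)[None]-uv[0],np.arange(384)[:,None]-uv[1])<6);ys,xs=np.nonzero(k)
    D[n]=ray(f,xs.mean(),ys.mean(),.04)[:2];print(n,k.sum(),xs.mean().round(1),ys.mean().round(1),D[n].round(4))
print('c',(D['r']+D['y'])/2,(D['b']+D['g'])/2,'yaw',np.arctan2(*(D['r']-D['y'])[::-1]),np.arctan2(*(D['b']-D['g'])[::-1])-np.pi/2, np.hypot(*(D['r']-D['y'])),np.hypot(*(D['b']-D['g'])))
E
```

```text
tray px 1944 (269, 192, 43, 55)
tray (array([ 0.5758, -0.1958, -1.439 ]), np.float64(0.976))
[ 13 181 120] [ 14 177 125] [ 14 182 129] [ 13 178 122] [  0 238 151] [ 31 239 156] [ 67 200 111]
hub px 3686 (208, 62, 77, 80)
hub (array([ 0.5119, -0.031 , -1.296 ]), np.float64(0.981))
hubtop (array([ 0.5119, -0.031 , -1.296 ]), np.float64(0.981))
r 39 253.3 127.1 [ 0.5207 -0.0617]
y 62 239.6 76.1 [5.031e-01 1.000e-04]
b 44 271.1 95.2 [ 0.5427 -0.0221]
g 42 222.3 109.0 [ 0.4812 -0.0396]
c [ 0.51191458 -0.03081939] [ 0.51192317 -0.03082872] yaw -1.2932983091446517 -1.2943428008361126 0.06420905713906781 0.06394415634538335
```

```bash
python3 - <<'E'
from h import *
go([.5758,-.1958,.022],.132)
E
```

```text
at [ 0.5206 -0.0977  0.3292] yaw 0.0168 shift [-99.3  53.8 307.1] turn -0.1152 j6 -0.34
```

Request:
{"api": "apply_moves", "payload": {"series": [{"jaw": 0,"dx": -99,"dy": 54,"dz": 160,"turn": -0.115},{"jaw": 0,"dx": -99,"dy": 54,"dz": 160,"turn": -0.115},{"jaw": 0,"dx": -99,"dy": 54,"dz": 160,"turn": -0.115},{"jaw": 0,"dx": -99,"dy": 54,"dz": 160,"turn": -0.115},{"jaw": 0,"dx": -99,"dy": 54,"dz": 160,"turn": -0.115}]}}

```text
time: 3.42
tool_pos: [0.5755, -0.1958, 0.166]
tool_rot: [-0.002, 0.659, 0.752, -0.0]
contact_force: [0.2, 1.3, -0.1]
gripper_width: 0.999
grasp_force: 0.0
```

Request:
{"api": "apply_moves", "payload": {"series": [{"jaw": 0,"dx": 0,"dy": 0,"dz": 60,"turn": 0},{"jaw": 0,"dx": 0,"dy": 0,"dz": 60,"turn": 0},{"jaw": 0,"dx": 0,"dy": 0,"dz": 60,"turn": 0}]}}

```text
time: 3.67
tool_pos: [0.5724, -0.1936, 0.103]
tool_rot: [-0.006, 0.659, 0.752, -0.001]
contact_force: [-1.1, 0.6, -0.9]
gripper_width: 0.999
grasp_force: 0.0
```

```bash
python3 - <<'E'
from h import *
go([.5758,-.1958,.022],.132)
f=grab_frame('wrist');h=hsv(f);H,S,V=h[...,0],h[...,1],h[...,2]
red=((H<6)|(H>172))&(S>150)&(V>60)
uv=proj(f,[.5758,-.1958,.025]);m=comp(red,uv);print(uv,m.sum(),cv2.boundingRect(m.astype(np.uint8)))
ys,xs=np.nonzero(m);M=np.zeros_like(m,np.uint8);cv2.fillConvexPoly(M,cv2.convexHull(np.c_[xs,ys].astype(np.int32)),1)
print('tray',fitbox(f,M>0,(.07,.056,.03),(.574,-.193,[-1.44])))
E
```

```text
at [ 0.5724 -0.1936  0.103 ] yaw 0.1321 shift [-3.1  3.9 80.9] turn 0.0001 j6 -0.58
[258.69647591 212.28197402] 8499 (215, 156, 88, 107)
tray (array([ 0.5758, -0.1958, -1.4287]), np.float64(0.988))
```

Request:
{"api": "apply_moves", "payload": {"series": [{"jaw": 0,"dx": -2,"dy": 3,"dz": 50,"turn": 0.01},{"jaw": 0,"dx": -2,"dy": 3,"dz": 50,"turn": 0.01}]}}

```text
time: 3.88
tool_pos: [0.5791, -0.1975, 0.0585]
tool_rot: [-0.001, 0.663, 0.749, -0.0]
contact_force: [-1.5, 0.0, -1.2]
gripper_width: 0.999
grasp_force: 0.0
```

```bash
python3 - <<'E'
from h import *
go([.5758,-.1958,.022],.142)
E
```

```text
at [ 0.5791 -0.1975  0.0585] yaw 0.1212 shift [ 2.  -3.  36.5] turn -0.0208 j6 -0.57
```

Request:
{"api": "apply_moves", "payload": {"series": [{"jaw": 0,"dx": 0,"dy": -1,"dz": 33,"turn": -0.02},{"jaw": 0,"dx": 0,"dy": -1,"dz": 33,"turn": -0.02},{"jaw": 0,"dx": 0,"dy": -1,"dz": 33,"turn": -0.02}]}}

```text
time: 4.13
tool_pos: [0.578, -0.1982, 0.0272]
tool_rot: [-0.001, 0.656, 0.755, -0.0]
contact_force: [0.1, 0.6, 0.4]
gripper_width: 1.0
grasp_force: 0.0
```

```bash
python3 - <<'E'
from h import *
go([.5758,-.1958,.022],.142)
E
```

```text
at [ 0.578  -0.1982  0.0272] yaw 0.1401 shift [ 2.7 -1.8  5.2] turn -0.0019 j6 -0.59
```

Request:
{"api": "apply_moves", "payload": {"series": [{"jaw": 0,"dx": 2,"dy": -2,"dz": 5,"turn": 0},{"jaw": 0,"dx": 2,"dy": -2,"dz": 5,"turn": 0},{"jaw": 1,"dx": 2,"dy": -2,"dz": 5,"turn": 0},{"jaw": 1,"dx": 2,"dy": -2,"dz": 5,"turn": 0},{"jaw": 1,"dx": 2,"dy": -2,"dz": 5,"turn": 0}]}}

```text
time: 4.55
tool_pos: [0.577, -0.1982, 0.0236]
tool_rot: [0.001, 0.656, 0.754, 0.0]
contact_force: [1.9, -1.0, 0.5]
gripper_width: 0.646
grasp_force: 65.1
```

Request:
{"api": "apply_moves", "payload": {"series": [{"jaw": 1,"dx": 0,"dy": 0,"dz": 0,"turn": 0},{"jaw": 1,"dx": 0,"dy": 0,"dz": 0,"turn": 0},{"jaw": 1,"dx": 0,"dy": 0,"dz": 0,"turn": 0}]}}

```text
time: 4.8
tool_pos: [0.5771, -0.1982, 0.0234]
tool_rot: [0.001, 0.656, 0.754, 0.0]
contact_force: [-0.6, 0.2, 5.2]
gripper_width: 0.642
grasp_force: 65.9
```

```bash
python3 - <<'E'
from h import *
u=np.array([np.cos(-1.295),np.sin(-1.295)]);hub=np.array([.5119,-.031])
s=state();d=s['tool_pos'][:2]-np.array([.5758,-.1958]);c,n=np.cos(.14),np.sin(.14)
print('offset tool-tray',d, s['grasp_force'],s['gripper_width'])
for r in (.095,.075): go([*(hub+r*u),s['tool_pos'][2]],-1.295+np.pi/2)
E
```

```text
offset tool-tray [ 0.00127687 -0.00243566] 65.92671632766724 0.6423006631988275
at [ 0.5771 -0.1982  0.0234] yaw 0.1389 shift [ 80.5 -28.4  -0.2] turn -0.1369 j6 -0.59
at [ 0.5771 -0.1982  0.0234] yaw 0.1389 shift [100.4 -31.2  -0.2] turn -0.1369 j6 -0.59
```

Request:
{"api": "apply_moves", "payload": {"series": [{"jaw": 1,"dx": 0,"dy": 0,"dz": -5,"turn": 0},{"jaw": 1,"dx": 30,"dy": -18,"dz": -5,"turn": -0.07},{"jaw": 1,"dx": 60,"dy": -28,"dz": -5,"turn": -0.137},{"jaw": 1,"dx": 80,"dy": -28,"dz": -5,"turn": -0.137},{"jaw": 1,"dx": 80,"dy": -28,"dz": -5,"turn": -0.137}]}}

```text
time: 5.22
tool_pos: [0.5346, -0.1189, 0.0253]
tool_rot: [-0.002, 0.602, 0.798, -0.0]
contact_force: [0.5, 0.1, -1.1]
gripper_width: 0.641
grasp_force: 65.3
```

Request:
{"api": "apply_moves", "payload": {"series": [{"jaw": 1,"dx": 0,"dy": 0,"dz": 0,"turn": 0},{"jaw": 1,"dx": 0,"dy": 0,"dz": 0,"turn": 0}]}}

```text
time: 5.38
tool_pos: [0.5374, -0.1227, 0.0268]
tool_rot: [0.0, 0.603, 0.798, -0.0]
contact_force: [-0.7, -0.2, -0.9]
gripper_width: 0.642
grasp_force: 65.3
```

```bash
python3 - <<'E'
from h import *
f=grab_frame('wrist');save(f,'w3.png')
hub=np.array([.5119,-.031]);go([*(hub+.075*np.array([np.cos(-1.295),np.sin(-1.295)])),.0234],-1.295+np.pi/2)
h=hsv(f);H,S,V=h[...,0],h[...,1],h[...,2]
red=((H<6)|(H>172))&(S>150)&(V>60)
p=state()['tool_pos'];uv=proj(f,[p[0],p[1],.03]);m=comp(red,uv);print(uv,m.sum(),cv2.boundingRect(m.astype(np.uint8)))
for n,c in [('r',np.array([.064/2,0])),('b',np.array([0,.032])),('g',np.array([0,-.032]))]: print(n,proj(f,[*(hub+Ro.from_euler('z',-1.295).as_matrix()[:2,:2]@c),.04]))
E
```

```text
at [ 0.5376 -0.1231  0.027 ] yaw 0.2755 shift [20.6  0.3  3.6] turn -0.0003 j6 -0.64
[252.93619592 268.72188039] 21823 (181, 171, 146, 168)
r [253.8851665  116.36049561]
b [355.42478262  12.20524541]
g [152.42072504  11.99775785]
```

View pics/w3.png

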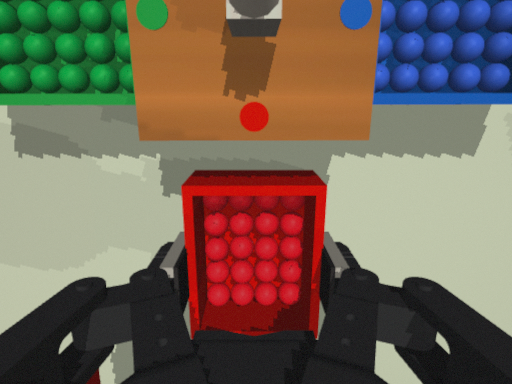

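The picture shows the gripped tray square to the hub and centred: the tray middle is at u=254.5 and the red dot at u=254. I'll lower it and close the gap.

Request:
{"api": "apply_moves", "payload": {"series": [{"jaw": 1,"dx": 5,"dy": 0,"dz": 3,"turn": 0},{"jaw": 1,"dx": 10,"dy": 0,"dz": 3,"turn": 0},{"jaw": 1,"dx": 15,"dy": 0,"dz": 3.5,"turn": 0},{"jaw": 1,"dx": 16,"dy": 0,"dz": 3.5,"turn": 0},{"jaw": 1,"dx": 16,"dy": 0,"dz": 3.5,"turn": 0}]}}

```text
time: 5.85
tool_pos: [0.5329, -0.1066, 0.0234]
tool_rot: [0.0, 0.603, 0.798, 0.0]
contact_force: [0.3, 0.7, 0.2]
gripper_width: 0.642
grasp_force: 65.3
```

Request:
{"api": "apply_moves", "payload": {"series": [{"jaw": 1,"dx": 1,"dy": 0,"dz": 0,"turn": 0},{"jaw": 1,"dx": 2,"dy": 0,"dz": 0,"turn": 0},{"jaw": 1,"dx": 2,"dy": 0,"dz": 0,"turn": 0}]}}

```text
time: 6.1
tool_pos: [0.5326, -0.1055, 0.0234]
tool_rot: [0.001, 0.603, 0.798, -0.0]
contact_force: [1.6, -4.3, -0.7]
gripper_width: 0.647
grasp_force: 65.3
```

Request:
{"api": "apply_moves", "payload": {"series": [{"jaw": 1,"dx": 1,"dy": 0,"dz": 0,"turn": 0},{"jaw": 1,"dx": 1.5,"dy": 0,"dz": 0,"turn": 0},{"jaw": 1,"dx": 1.5,"dy": 0,"dz": 0,"turn": 0}]}}

```text
time: 6.35
tool_pos: [0.5326, -0.1054, 0.0236]
tool_rot: [0.002, 0.603, 0.798, -0.001]
contact_force: [2.3, -6.9, -3.4]
gripper_width: 0.644
grasp_force: 65.0
```

```bash
python3 - <<'E'
from h import *
f=grab_frame('wrist');save(f,'w4.png');print(state()['contact_force'])
E
```

```text
[ 2.82227119 -7.58609628 -2.44051726]
```

View pics/w4.png

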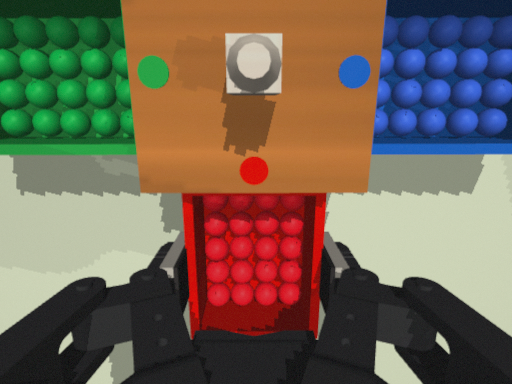

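The tray end is against the hub face, with the wall edges meeting it at v≈192 and centred under the red dot. I'll release and rise.

Request:
{"api": "apply_moves", "payload": {"series": [{"jaw": 0,"dx": 0,"dy": 0,"dz": 0,"turn": 0},{"jaw": 0,"dx": -1,"dy": 0,"dz": 0,"turn": 0},{"jaw": 0,"dx": -1,"dy": 0,"dz": 0,"turn": 0},{"jaw": 0,"dx": -1,"dy": 0,"dz": 0,"turn": 0},{"jaw": 0,"dx": -1,"dy": 0,"dz": 0,"turn": 0}]}}

```text
time: 6.82
tool_pos: [0.5319, -0.1042, 0.0231]
tool_rot: [-0.0, 0.603, 0.798, 0.0]
contact_force: [-0.6, -0.0, -0.0]
gripper_width: 0.997
grasp_force: 0.0
```

Request:
{"api": "apply_moves", "payload": {"series": [{"jaw": 0,"dx": 0,"dy": 0,"dz": -20,"turn": 0},{"jaw": 0,"dx": 0,"dy": 0,"dz": -60,"turn": 0},{"jaw": 0,"dx": 0,"dy": 0,"dz": -100,"turn": 0},{"jaw": 0,"dx": 0,"dy": 0,"dz": -140,"turn": 0},{"jaw": 0,"dx": 0,"dy": 0,"dz": -180,"turn": 0}]}}

```text
time: 7.23
tool_pos: [0.5316, -0.1041, 0.2049]
tool_rot: [-0.0, 0.603, 0.798, 0.0]
contact_force: [0.5, 0.3, 1.6]
gripper_width: 0.997
grasp_force: 0.0
```

```bash
python3 - <<'E'
from h import *
f=grab_frame('wrist');h=hsv(f);H,S,V=h[...,0],h[...,1],h[...,2]
red=((H<6)|(H>172))&(S>150)&(V>60)
uv=proj(f,[.532,-.103,.025]);m=comp(red,uv);print(uv,m.sum(),cv2.boundingRect(m.astype(np.uint8)))
ys,xs=np.nonzero(m);M=np.zeros_like(m,np.uint8);cv2.fillConvexPoly(M,cv2.convexHull(np.c_[xs,ys].astype(np.int32)),1)
print('tray',fitbox(f,M>0,(.07,.056,.03),(.532,-.103,[-1.3])))
# dots
u=np.array([np.cos(-1.295),np.sin(-1.295)]);hub=np.array([.5119,-.031]);print('want',hub+.075*u)
br=(H>=6)&(H<=16)&(S>90)&(V>70);m=comp(br,proj(f,[*hub,.04]));print('hub px',m.sum(),cv2.boundingRect(m.astype(np.uint8)))
ys,xs=np.nonzero(m);M=np.zeros_like(m,np.uint8);cv2.fillConvexPoly(M,cv2.convexHull(np.c_[xs,ys].astype(np.int32)),1)
print('hub',fitbox(f,M>0,(.08,.08,.04),(.51,-.03,[-1.3])))
go([.42,.27,.25])
E
```

```text
[253.94084262 174.31171132] 3923 (225, 141, 59, 69)
tray (array([ 0.5331, -0.1063, -1.2939]), np.float64(0.932))
want [ 0.53232349 -0.10316565]
hub px 7797 (208, 46, 94, 100)
hub (array([ 0.5119, -0.0314, -1.2949]), np.float64(0.976))
at [ 0.5361 -0.1056  0.2153] yaw 0.2765 shift [392.7  -8.8 -38.1] turn 0 j6 -0.61
```

```bash
python3 - <<'E'
from h import *
f=grab_frame('top');go([.465,.275,.22],-.89)
h=hsv(f)
E
```

```text
at [ 0.5363 -0.1057  0.2126] yaw 0.2763 shift [385.6  35.4 -10.3] turn 1.1663 j6 -0.61
```

Request:
{"api": "apply_moves", "payload": {"series": [{"jaw": 0,"dx": 386,"dy": 35,"dz": -10,"turn": 1.17},{"jaw": 0,"dx": 386,"dy": 35,"dz": -10,"turn": 1.17},{"jaw": 0,"dx": 386,"dy": 35,"dz": -10,"turn": 1.17},{"jaw": 0,"dx": 386,"dy": 35,"dz": -10,"turn": 1.17},{"jaw": 0,"dx": 386,"dy": 35,"dz": -10,"turn": 1.17}]}}

```text
time: 7.75
tool_pos: [0.4967, 0.0838, 0.2077]
tool_rot: [-0.0, 0.805, 0.594, -0.0]
contact_force: [0.7, -0.4, 0.3]
gripper_width: 1.005
grasp_force: 0.0
```

```bash
python3 - <<'E'
from h import *
go([.465,.275,.22],-.89)
E
```

```text
at [0.4967 0.0838 0.2077] yaw -0.2991 shift [173.4 -86.6 -12.3] turn 0.5909 j6 0.32
```

Request:
{"api": "apply_moves", "payload": {"series": [{"jaw": 0,"dx": 170,"dy": -86,"dz": -12,"turn": 0.58},{"jaw": 0,"dx": 170,"dy": -86,"dz": -12,"turn": 0.58},{"jaw": 0,"dx": 170,"dy": -86,"dz": -12,"turn": 0.58},{"jaw": 0,"dx": 170,"dy": -86,"dz": -12,"turn": 0.58},{"jaw": 0,"dx": 170,"dy": -86,"dz": -12,"turn": 0.58}]}}

```text
time: 8.17
tool_pos: [0.4646, 0.2658, 0.2194]
tool_rot: [-0.0, 0.936, 0.351, -0.0]
contact_force: [1.1, -0.6, -0.2]
gripper_width: 1.0
grasp_force: 0.0
```

Request:
{"api": "apply_moves", "payload": {"series": [{"jaw": 0,"dx": 0,"dy": 0,"dz": 0,"turn": 0},{"jaw": 0,"dx": 0,"dy": 0,"dz": 0,"turn": 0}]}}

```text
time: 8.33
tool_pos: [0.4648, 0.2656, 0.2193]
tool_rot: [0.0, 0.935, 0.355, -0.0]
contact_force: [-0.3, -0.3, -0.2]
gripper_width: 1.002
grasp_force: 0.0
```

```bash
python3 - <<'E'
from h import *
f=grab_frame('wrist');save(f,'w5.png');np.savez('w5.npz',**{k:f[k] for k in('pixels','mtx','camera_from_world')})
go([.465,.275,.22],-.89)
for d in spotter.outline_of(f,'knob')[:3]: print(round(d['conf'],2),[int(x) for x in d['extent']])
E
```

```text
at [0.4651 0.2644 0.2191] yaw -0.8459 shift [ 7.  -8.  -0.9] turn 0.0441 j6 1.22
0.66 [234, 128, 269, 190]
0.58 [159, 204, 220, 251]
```

View pics/w5.png

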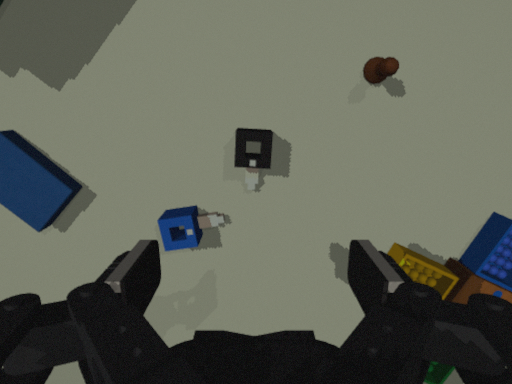

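The black knob block is centred at (254,148) and its white nose points down at (252,182). The blue decoy is at (181,229).

```bash
cat >> h.py <<'E'
def knobfit(f,x0):
    h=hsv(f);m=comp(h[...,2]<48,proj(f,[x0[0],x0[1],.03]))
    ys,xs=np.nonzero(m);M=np.zeros_like(m,np.uint8);cv2.fillConvexPoly(M,cv2.convexHull(np.c_[xs,ys].astype(np.int32)),1)
    print('knob px',m.sum(),cv2.boundingRect(M));return fitbox(f,M>0,(.036,.036,.034),x0)
E
python3 - <<'E'
from h import *
f=dict(np.load('w5.npz'));p=ray(f,254,148,.03);print(p)
q=knobfit(f,(p[0],p[1],[-2.4]));print(q)
n=ray(f,252,185,.005);print('nose',n,np.arctan2(n[1]-q[0][1],n[0]-q[0][0]))
go([q[0][0],q[0][1],.11],q[0][2]+np.pi/2)
E
```

```text
[0.48431351 0.28253036 0.03      ]
knob px 1121 (235, 128, 38, 40)
(array([ 0.4831,  0.2828, -2.4747]), np.float64(0.964))
nose [0.44975436 0.25472826 0.005     ] -2.441854206316536
at [0.4654 0.2636 0.2191] yaw -0.8477 shift [ 26.1  -2.7 109.1] turn 0.0562 j6 1.22
```

Request:
{"api": "apply_moves", "payload": {"series": [{"jaw": 0,"dx": 26,"dy": -3,"dz": 30,"turn": 0.05},{"jaw": 0,"dx": 26,"dy": -3,"dz": 70,"turn": 0.05},{"jaw": 0,"dx": 26,"dy": -3,"dz": 100,"turn": 0.05},{"jaw": 0,"dx": 26,"dy": -3,"dz": 105,"turn": 0.05},{"jaw": 0,"dx": 26,"dy": -3,"dz": 105,"turn": 0.05}]}}

```text
time: 8.85
tool_pos: [0.4816, 0.2813, 0.1118]
tool_rot: [0.0, 0.944, 0.329, -0.003]
contact_force: [-0.6, -0.8, -0.5]
gripper_width: 1.0
grasp_force: 0.0
```

```bash
python3 - <<'E'
from h import *
f=grab_frame('wrist');q=knobfit(f,(.4831,.2828,[-2.46]));print(q)
h=hsv(f);w=(h[...,1]<60)&(h[...,2]>150)
go([q[0][0],q[0][1],.024],q[0][2]+np.pi/2)
save(f,'w6.png')
E
```

```text
knob px 2860 (227, 170, 54, 60)
(array([ 0.4827,  0.2824, -2.4485]), np.float64(0.963))
at [0.4832 0.2823 0.1146] yaw -0.9001 shift [-0.2 -0.4 90.6] turn -0.0224 j6 1.3
```

Request:
{"api": "apply_moves", "payload": {"series": [{"jaw": 0,"dx": 0,"dy": 0,"dz": 30,"turn": -0.02},{"jaw": 0,"dx": 0,"dy": 0,"dz": 60,"turn": -0.02},{"jaw": 0,"dx": 0,"dy": 0,"dz": 80,"turn": -0.02},{"jaw": 0,"dx": 0,"dy": 0,"dz": 85,"turn": -0.02},{"jaw": 0,"dx": 0,"dy": 0,"dz": 85,"turn": -0.02}]}}

```text
time: 9.32
tool_pos: [0.4838, 0.2832, 0.0306]
tool_rot: [0.0, 0.941, 0.339, 0.0]
contact_force: [-0.4, -0.6, -0.7]
gripper_width: 1.0
grasp_force: 0.0
```

```bash
python3 - <<'E'
from h import *
go([.4827,.2824,.024],-2.4485+np.pi/2)
E
```

```text
at [0.4838 0.2832 0.0306] yaw -0.8793 shift [-1.3 -0.1  6.6] turn -0.0016 j6 1.28
```

Request:
{"api": "apply_moves", "payload": {"series": [{"jaw": 0,"dx": -1,"dy": 0,"dz": 6,"turn": 0},{"jaw": 0,"dx": -1,"dy": 0,"dz": 6,"turn": 0},{"jaw": 1,"dx": -1,"dy": 0,"dz": 6,"turn": 0},{"jaw": 1,"dx": -1,"dy": 0,"dz": 6,"turn": 0},{"jaw": 1,"dx": -1,"dy": 0,"dz": 6,"turn": 0}]}}

```text
time: 9.73
tool_pos: [0.483, 0.2831, 0.0248]
tool_rot: [-0.0, 0.941, 0.339, 0.001]
contact_force: [0.1, 0.7, 0.4]
gripper_width: 0.601
grasp_force: 0.0
```

Request:
{"api": "apply_moves", "payload": {"series": [{"jaw": 1,"dx": -1,"dy": 0,"dz": 0,"turn": 0},{"jaw": 1,"dx": 0,"dy": 0,"dz": 0,"turn": 0},{"jaw": 1,"dx": 0,"dy": 0,"dz": 0,"turn": 0},{"jaw": 1,"dx": 0,"dy": 0,"dz": 0,"turn": 0}]}}

```text
time: 10.07
tool_pos: [0.4831, 0.2831, 0.0247]
tool_rot: [-0.0, 0.941, 0.339, 0.001]
contact_force: [0.0, -0.3, 5.7]
gripper_width: 0.411
grasp_force: 61.1
```

```bash
python3 - <<'E'
from h import *
f=grab_frame('wrist');save(f,'w7.png');go([.5119,-.031,.16],-1.295+np.pi/2);print(state()['gripper_width'])
np.savez('w7.npz',**{k:f[k] for k in('pixels','mtx','camera_from_world')})
E
```

```text
at [0.4831 0.2831 0.0247] yaw -0.8787 shift [-178.1  260.3 -135.5] turn -1.1545 j6 1.28
0.4103466154031528
```

View pics/w7.png

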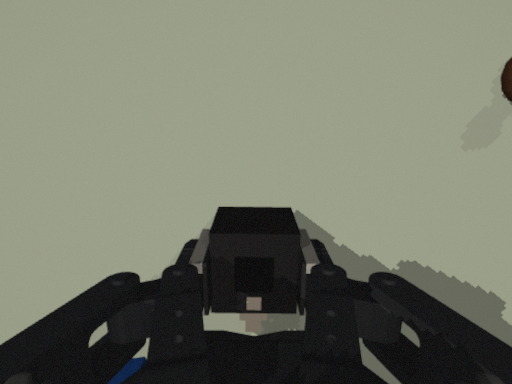

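The knob is gripped squarely, with its hole centred at (254,274) and its nose at the bottom (254,320). I'll work out the hole's offset from the TCP, then lift.

```bash
python3 - <<'E'
from h import *
f=dict(np.load('w7.npz'));s=state();w,x,y,z=s['tool_rot'];R=Ro.from_quat([x,y,z,w]).as_matrix()
for uv in [(254,274),(235,257),(274,257),(235,292),(274,292),(212,236),(297,236),(210,310),(299,310)]:
    print(uv,(R.T@(ray(f,*uv,.034)-s['tool_pos'])*1000).round(1))
V=f['pixels'].astype(int).sum(2);print(V[230:316:3,244]);print(V[265,204:306:3])
E
```

```text
(254, 274) [ 1.1  0.2 -9.3]
(235, 257) [ 8.7 -7.4 -9.3]
(274, 257) [ 8.7  8.2 -9.3]
(235, 292) [-7.2 -7.6 -9.4]
(274, 292) [-7.2  8.5 -9.4]
(212, 236) [ 17.7 -16.3  -9.3]
(297, 236) [17.7 17.1 -9.3]
(210, 310) [-15.8 -18.3  -9.4]
(299, 310) [-15.8  19.2  -9.4]
[ 51  73  89  90  80  96 100  92  80  55  52  37  45  30  45  34  36  43
  57  32  45  94  88  83  75  76  75  74 321]
[123  47  50  65  58  77  82  61  70  67  58  40  57  32  38  34  51  45
  44  35  30  54  32  63  80  90  86  86  86  88  78  68  58 129]
```

Request:
{"api": "apply_moves", "payload": {"series": [{"jaw": 1,"dx": 0,"dy": 0,"dz": -30,"turn": 0},{"jaw": 1,"dx": 0,"dy": 0,"dz": -70,"turn": 0},{"jaw": 1,"dx": 0,"dy": 0,"dz": -110,"turn": 0},{"jaw": 1,"dx": 0,"dy": 0,"dz": -135,"turn": 0},{"jaw": 1,"dx": 0,"dy": 0,"dz": -135,"turn": 0}]}}

```text
time: 10.53
tool_pos: [0.4858, 0.2843, 0.166]
tool_rot: [-0.0, 0.941, 0.339, 0.006]
contact_force: [1.9, 0.6, 0.4]
gripper_width: 0.416
grasp_force: 60.6
```

Request:
{"api": "apply_moves", "payload": {"series": [{"jaw": 1,"dx": -178,"dy": 260,"dz": 0,"turn": -1.155},{"jaw": 1,"dx": -178,"dy": 260,"dz": 0,"turn": -1.155},{"jaw": 1,"dx": -178,"dy": 260,"dz": 0,"turn": -1.155},{"jaw": 1,"dx": -178,"dy": 260,"dz": 0,"turn": -1.155},{"jaw": 1,"dx": -178,"dy": 260,"dz": 0,"turn": -1.155}]}}

```text
time: 10.95
tool_pos: [0.499, 0.0943, 0.1572]
tool_rot: [-0.001, 0.808, 0.589, -0.001]
contact_force: [-0.1, 0.2, -0.7]
gripper_width: 0.406
grasp_force: 60.7
```

```bash
python3 - <<'E'
from h import *
go([.5119,-.031,.16],-1.295+np.pi/2)
E
```

```text
at [0.499  0.0943 0.1572] yaw -0.3102 shift [-115.4   50.5   -2.8] turn -0.586 j6 0.35
```

Request:
{"api": "apply_moves", "payload": {"series": [{"jaw": 1,"dx": -116,"dy": 50,"dz": -3,"turn": -0.586},{"jaw": 1,"dx": -116,"dy": 50,"dz": -3,"turn": -0.586},{"jaw": 1,"dx": -116,"dy": 50,"dz": -3,"turn": -0.586},{"jaw": 1,"dx": -116,"dy": 50,"dz": -3,"turn": -0.586},{"jaw": 1,"dx": -116,"dy": 50,"dz": -3,"turn": -0.586}]}}

```text
time: 11.37
tool_pos: [0.5109, -0.0331, 0.1604]
tool_rot: [-0.001, 0.606, 0.795, -0.001]
contact_force: [-0.1, 0.8, -0.7]
gripper_width: 0.412
grasp_force: 60.7
```

Request:
{"api": "apply_moves", "payload": {"series": [{"jaw": 1,"dx": 0,"dy": 0,"dz": 0,"turn": 0},{"jaw": 1,"dx": 0,"dy": 0,"dz": 0,"turn": 0}]}}

```text
time: 11.53
tool_pos: [0.5108, -0.0298, 0.1604]
tool_rot: [-0.001, 0.608, 0.794, -0.0]
contact_force: [0.6, -0.1, -0.5]
gripper_width: 0.411
grasp_force: 60.6
```

```bash
python3 - <<'E'
from h import *
go([.5119,-.0321,.105],-1.295+np.pi/2)
E
```

```text
at [ 0.5108 -0.0298  0.1604] yaw 0.2626 shift [-2.6  0.6 55.4] turn -0.0132 j6 -0.47
```

Request:
{"api": "apply_moves", "payload": {"series": [{"jaw": 1,"dx": -2.5,"dy": 0.5,"dz": 30,"turn": -0.013},{"jaw": 1,"dx": -2.5,"dy": 0.5,"dz": 55,"turn": -0.013},{"jaw": 1,"dx": -2.5,"dy": 0.5,"dz": 55,"turn": -0.013},{"jaw": 1,"dx": -2.5,"dy": 0.5,"dz": 55,"turn": -0.013}]}}

```text
time: 11.87
tool_pos: [0.511, -0.0311, 0.1049]
tool_rot: [-0.002, 0.602, 0.798, -0.001]
contact_force: [1.0, 0.6, -0.9]
gripper_width: 0.415
grasp_force: 60.6
```

```bash
python3 - <<'E'
from h import *
f=grab_frame('wrist');save(f,'w8.png');go([.5119,-.0321,.0647],-1.295+np.pi/2)
hub=np.array([.5119,-.0312]);A=Ro.from_euler('z',-1.295).as_matrix()[:2,:2]
for n,c in [('r',(.032,0)),('b',(0,.032)),('g',(0,-.032)),('y',(-.032,0))]: print(n,proj(f,[*(hub+A@c),.04]).round(1))
np.savez('w8.npz',**{k:f[k] for k in('pixels','mtx','camera_from_world')})
E
```

```text
at [ 0.5124 -0.0315  0.1068] yaw 0.279 shift [-0.5 -0.7 42.1] turn 0.0032 j6 -0.49
r [254.5 260.8]
b [305.1 215.3]
g [204.3 214.8]
y [254.9 165.4]
```

View pics/w8.png

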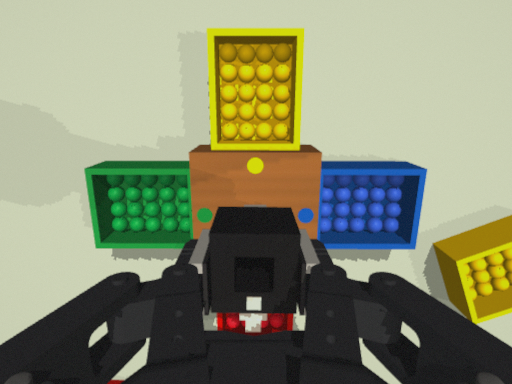

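The dots sit exactly where predicted: green (205,215), blue (306,215) and yellow (255,166). The knob is over the shaft with its nose pointing to the red tray, so I lower it in stages.

Request:
{"api": "apply_moves", "payload": {"series": [{"jaw": 1,"dx": -0.5,"dy": -0.5,"dz": 6,"turn": 0},{"jaw": 1,"dx": -0.5,"dy": -0.5,"dz": 12,"turn": 0},{"jaw": 1,"dx": -0.5,"dy": -0.5,"dz": 17,"turn": 0},{"jaw": 1,"dx": -0.5,"dy": -0.5,"dz": 20,"turn": 0},{"jaw": 1,"dx": -0.5,"dy": -0.5,"dz": 20,"turn": 0}]}}

```text
time: 12.33
tool_pos: [0.5119, -0.0326, 0.0861]
tool_rot: [-0.001, 0.602, 0.799, -0.0]
contact_force: [-0.7, -0.2, -0.2]
gripper_width: 0.404
grasp_force: 60.7
```

```bash
python3 - <<'E'
from h import *
go([.5119,-.0321,.0647],-1.295+np.pi/2);print(state()['contact_force'])
E
```

```text
at [ 0.5119 -0.0326  0.0861] yaw 0.2791 shift [ 0.4  0.1 21.4] turn 0.0033 j6 -0.49
[-0.70485433 -0.22406815 -0.15241795]
```

Request:
{"api": "apply_moves", "payload": {"series": [{"jaw": 1,"dx": 0.3,"dy": 0,"dz": 4,"turn": 0.003},{"jaw": 1,"dx": 0.3,"dy": 0,"dz": 8,"turn": 0.003},{"jaw": 1,"dx": 0.3,"dy": 0,"dz": 12,"turn": 0.003},{"jaw": 1,"dx": 0.3,"dy": 0,"dz": 16,"turn": 0.003},{"jaw": 1,"dx": 0.3,"dy": 0,"dz": 18,"turn": 0.003}]}}

```text
time: 12.75
tool_pos: [0.5119, -0.0325, 0.068]
tool_rot: [-0.0, 0.603, 0.798, -0.0]
contact_force: [-0.4, 0.3, -0.4]
gripper_width: 0.413
grasp_force: 60.7
```

Request:
{"api": "apply_moves", "payload": {"series": [{"jaw": 1,"dx": 0,"dy": 0,"dz": 2,"turn": 0},{"jaw": 1,"dx": 0,"dy": 0,"dz": 3,"turn": 0},{"jaw": 1,"dx": 0,"dy": 0,"dz": 3,"turn": 0}]}}

```text
time: 13.0
tool_pos: [0.5121, -0.0324, 0.0655]
tool_rot: [-0.0, 0.603, 0.798, -0.0]
contact_force: [-0.6, 0.7, -0.3]
gripper_width: 0.415
grasp_force: 60.7
```

Request:
{"api": "apply_moves", "payload": {"series": [{"jaw": 1,"dx": 0,"dy": 0,"dz": 1,"turn": 0},{"jaw": 1,"dx": 0,"dy": 0,"dz": 1.5,"turn": 0},{"jaw": 1,"dx": 0,"dy": 0,"dz": 1.5,"turn": 0}]}}

```text
time: 13.25
tool_pos: [0.5124, -0.0324, 0.0646]
tool_rot: [-0.0, 0.603, 0.798, 0.0]
contact_force: [-2.3, 1.9, 2.4]
gripper_width: 0.413
grasp_force: 60.9
```

Contact at the expected height. A little more press, then release and rise.

Request:
{"api": "apply_moves", "payload": {"series": [{"jaw": 1,"dx": 0,"dy": 0,"dz": 1,"turn": 0},{"jaw": 1,"dx": 0,"dy": 0,"dz": 1,"turn": 0},{"jaw": 0,"dx": 0,"dy": 0,"dz": 1,"turn": 0},{"jaw": 0,"dx": 0,"dy": 0,"dz": 0,"turn": 0},{"jaw": 0,"dx": 0,"dy": 0,"dz": 0,"turn": 0}]}}

```text
time: 13.67
tool_pos: [0.5125, -0.0327, 0.0645]
tool_rot: [0.0, 0.603, 0.798, 0.0]
contact_force: [-0.4, -0.4, 0.0]
gripper_width: 0.818
grasp_force: 0.0
```

Request:
{"api": "apply_moves", "payload": {"series": [{"jaw": 0,"dx": 0,"dy": 0,"dz": 0,"turn": 0},{"jaw": 0,"dx": 0,"dy": 0,"dz": 0,"turn": 0},{"jaw": 0,"dx": 0,"dy": 0,"dz": 0,"turn": 0}]}}

```text
time: 13.92
tool_pos: [0.5123, -0.0325, 0.0642]
tool_rot: [0.0, 0.603, 0.798, -0.0]
contact_force: [-0.2, 1.0, 0.2]
gripper_width: 0.998
grasp_force: 0.0
```

Request:
{"api": "apply_moves", "payload": {"series": [{"jaw": 0,"dx": 0,"dy": 0,"dz": -30,"turn": 0},{"jaw": 0,"dx": 0,"dy": 0,"dz": -70,"turn": 0},{"jaw": 0,"dx": 0,"dy": 0,"dz": -110,"turn": 0},{"jaw": 0,"dx": 0,"dy": 0,"dz": -150,"turn": 0},{"jaw": 0,"dx": 0,"dy": 0,"dz": -190,"turn": 0}]}}

```text
time: 14.33
tool_pos: [0.5119, -0.0324, 0.2561]
tool_rot: [-0.0, 0.603, 0.798, -0.0]
contact_force: [0.9, 0.6, -1.1]
gripper_width: 0.997
grasp_force: 0.0
```

Request:
{"api": "apply_moves", "payload": {"series": [{"jaw": 0,"dx": -40,"dy": 0,"dz": -20,"turn": 0},{"jaw": 0,"dx": -80,"dy": 0,"dz": -20,"turn": 0},{"jaw": 0,"dx": -110,"dy": 0,"dz": -20,"turn": 0},{"jaw": 0,"dx": -110,"dy": 0,"dz": -20,"turn": 0},{"jaw": 0,"dx": -110,"dy": 0,"dz": -20,"turn": 0}]}}

```text
time: 14.75
tool_pos: [0.5423, -0.1396, 0.274]
tool_rot: [-0.0, 0.604, 0.797, -0.0]
contact_force: [-0.4, 0.3, -0.1]
gripper_width: 1.001
grasp_force: 0.0
```

```bash
python3 - <<'E'
from h import *
f=grab_frame('wrist');h=hsv(f);H,S,V=h[...,0],h[...,1],h[...,2]
hub=np.array([.5119,-.0312]);A=Ro.from_euler('z',-1.295).as_matrix()[:2,:2]
im=f['pixels'][:,:,::-1].copy()
for c in [(.11,.028),(.11,-.028)]: u=proj(f,[*(hub+A@c),.03]);cv2.circle(im,tuple(int(round(x)) for x in u),1,(255,255,0),-1);print(u)
for x in(-.018,.018):
  for y in(-.018,.018): u=proj(f,[*(hub+A@(x,y)),.074]);cv2.circle(im,tuple(int(round(q)) for q in u),1,(255,255,0),-1)
u=proj(f,[*(hub+A@(.07,0)),.03]).astype(int);y0=max(u[1]-110,0);cv2.imwrite('pics/w9.png',cv2.resize(im[y0:y0+170,u[0]-110:u[0]+110],None,fx=3,fy=3))
E
```

```text
[277.25868349 161.3989977 ]
[229.856466 161.479835]
```

View pics/w9.png

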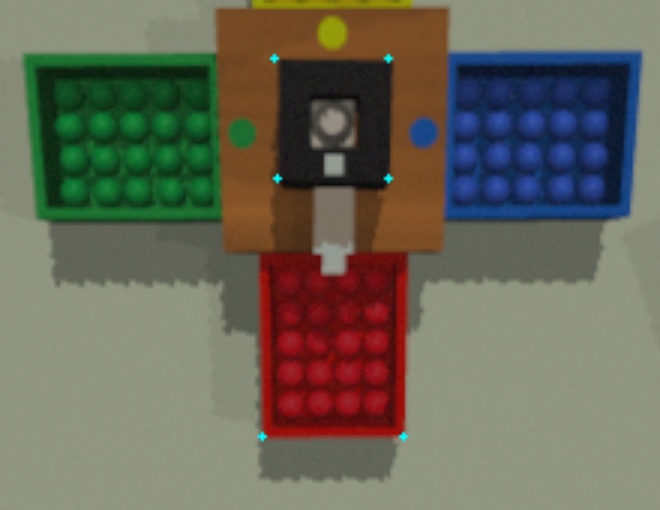

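The tray's far corners fall on the predicted points for a flush fit. The knob's top corners match the seated height, the shaft shows in the hole and the nose reaches over the red side. I'm handing in.

```bash
python3 -c "
from h import *
print(ticket.job_done())"
```

```text
the job is handed in; nothing more can be done
None
```

I handed the job in at about 15 s on the robot clock, with the red tray flush and centred on the bare side and the black knob fully home on the shaft, pointing at the red tray; the hand-in returned no verdict.

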